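# Sweep lock nuts through the gate of a counting tray

## Robot

A 6-joint arm with a two-finger parallel gripper is mounted at the origin on a cart in front of the work surface, level with it; the furniture and walls round the work are solid. World frame = base frame: x ahead of the robot, y to its left, z up, the work surface at z = 0. Lengths are in m, angles in rad, forces in N, time in s.
With the tool pointing down it reaches from about 0.425 to 1.125 m from the base axis. Payload 14.9 kg.
Tool frame: the origin (TCP) lies on the mounting face of the last link; the fingertips stand 191 mm ahead of it and the grasp point (between the pads) lies 172 mm ahead of it; z points along the fingers, y is the line along which they close (so a half turn about z gives the same grasp; the last joint's range is limited). The gripper opens to 91 mm and grips with 3 to 60 N. Pads are 32 mm wide; open, the fingers measure 118 mm over their backs; the gripper's body (76 mm by 178 mm) begins 60 mm behind the grasp point.
Start: joints at [-1.204, 0.379, 1.734, -0, 1.028, -0.033], TCP at [0.272, -0.645, 0.405] pointing down, gripper open.
Joint ranges: [-2.77, 2.77], [-0.74, 2.19], [0, 2.66], [-1.06, 4.2], [0.31, 2.87], [-3.08, 3.08]. Speed limits (rad/s): [1.89, 1.89, 2.39, 3.14, 3.14, 3.14].

## Interface

Orientations are given as a unit quaternion [w, x, y, z].
In Python, from cell import get_state, camera, calibration, job_done gives the robot as it stands. The module is installed in compiled form; this text tells all that it offers.
- The arm moves only by the tool apply_moves, never from a script. Its argument "plan" is a list of rows, each a list of 2 entries, a list of its own where there are three numbers: the shift along the tool's x, y, z in m, then the turn, a rotation vector about the tool's x, y, z in degrees. In form: [[[x, y, z], [rx, ry, rz]], ...]. A call has 1 to 12 rows; each row is the pose to reach, as a shift and turn from the pose commanded when the call began, along the tool's axes at that moment; what a row does not reach only later rows make up. A row lasts 1/8 s, in which the tool goes at most 62.5 mm and 10.7 degrees, less where a joint would pass 70% of its speed; a pose out of reach is approached as far as the arm can. A call with a gripper value outside its range is refused whole. "claw" is the closure, from -1 (fully open) to 1 (shut), so that 0 is half open, set as the call begins (left out, the last holds). The fingers move at their own pace and stop on an object; "force" is the grip in N (left out, the last holds). Time passes only in rows, so rows that repeat a pose let the fingers close. It gives the time, the measured TCP pose, the force, the opening and the grip force at its end, in the units of the state.
- get_state(): the state, without advancing time (a new reading comes with each control period).
- camera(name): name is "scene" or "side" or "wrist"; returns the picture (400x640x3 uint8, red, green, blue); there is no depth.
- calibration(name): a dict with "fx", "fy", "cx", "cy" (pixels), "xyz" and "rotation" of the camera in the world; the wrist camera has in their place "T_tool_cam" (4x4, takes a point from camera to tool coordinates, whose origin is the TCP and whose axes are the flange's). Camera axes: x right, y up, looking along -z (the intrinsics and any distortion apply to the point x, -y, -z); pixel columns grow to the right and rows downward; lengths in m; the calibration is good to about 2 mm. The wrist camera is an equidistant fisheye: a pixel r from the principal point sees the ray r / f radians off the axis. A picture is of the moment at which its call begins: read the wrist's pose just before it. calibration takes no time and is no camera call.
- job_done(): hands the job in; it is judged then, once.
The state is a dict: "clock": time; "joint_pos": joint angles; "joint_vel": joint speeds; "joint_torque": joint torques, N m; "tcp_pos": TCP position; "tool_rot": TCP orientation; "ft_force": force on the tool from outside, world axes, zero at the start; "wrist_torque": the same for the moment, N m; "gripper_width": finger opening in m; "finger_force": force on a finger pad.
Only numpy, scipy, OpenCV 4.12 (cv2) and the standard library are available. Lean on these libraries where they do the work, as an engineer would, in place of code of your own. Each camera call takes 0.05 s, during which the arm holds its last target. There are 200 camera calls.

## Task

Push the three steel lock nuts in the blue counting tray through the yellow gate into the slot behind it, one at a time: each nut must be completely in the slot before the next one follows. Only push the nuts along the tray floor with the fingertips, never pick anything up. Leave the brass union standing in the open part of the tray and do not disturb the other things on the bench.

Things in the scene. Friction and masses are not known exactly. Their poses are not given: they have to be found in the camera images.
- tray: Blue counting tray, fixed to the bench. Origin: middle of the gate line, at bench level (z = 0); +y points from the gate into the slot (roughly to the robot's left), x runs along the gate line. Floor top 8 mm, rims 22 mm above the bench, 8 mm thick. Open field inside the rims: x -145 to 145 mm, y -300 to 0 mm.
- gate (a point): Middle of the gate on the tray floor (tray x = 0, y = 0, 8 mm above the bench). The gate is 60 mm wide (tray x -30 to 30 mm), between two yellow posts 25 mm high; short yellow guides, 30 degrees off tray y and as high as the rims, funnel to it from tray x = +-58 mm, y = -48 mm.
- slot_end (a point): Middle of the closed end of the slot, on its floor (tray x = 0, y = 168 mm). The slot runs straight from the gate to here, 60 mm wide, same floor and rim height as the field; it has room for the three nuts in a row, and a nut inside is pushed further by the next one.
- nut_1: Loose hexagonal steel lock nut lying flat, 41 mm across flats, 47 mm across corners, 18 mm high, open bore, about 0.1 kg. Origin: centre of its underside (8 mm above the bench on the tray floor); z is the nut's axis, up. The three nuts are alike. It slides dry and stops when the push stops; friction at the fingertip drags it along sideways too, and pushed hard against a guide it can wedge.
- nut_2: Loose hexagonal steel lock nut lying flat, 41 mm across flats, 47 mm across corners, 18 mm high, open bore, about 0.1 kg. Origin: centre of its underside (8 mm above the bench on the tray floor); z is the nut's axis, up. The three nuts are alike. It slides dry and stops when the push stops; friction at the fingertip drags it along sideways too, and pushed hard against a guide it can wedge.
- nut_3: Loose hexagonal steel lock nut lying flat, 41 mm across flats, 47 mm across corners, 18 mm high, open bore, about 0.1 kg. Origin: centre of its underside (8 mm above the bench on the tray floor); z is the nut's axis, up. The three nuts are alike. It slides dry and stops when the push stops; friction at the fingertip drags it along sideways too, and pushed hard against a guide it can wedge.
- union: Loose brass pipe union upright in the tray field, 41 x 47 mm, 48 mm high, 0.19 kg. Origin: centre of its underside; z up. It stays in the field, upright. The nuts and the union stand in a 2 by 2 pattern, in any order, near tray x = -55 or 55 mm and y = -110 or -200 mm, each within 8 mm.
- mug: Grey-blue mug on the bench at the right, 85 x 115 x 88 mm, bystander. Origin: centre of its underside.
- tape_measure: Yellow tape measure lying on the bench at the right, 68 x 72 x 34 mm, bystander. Origin: centre of its underside.
- pliers: Pliers with blue handles lying on the bench at the left, 193 x 67 x 14 mm, bystander. Origin: centre of its underside.
- flux_tin: Round blue tin on the bench at the left, diameter 77 mm, 39 mm high, bystander. Origin: centre of its underside.

How it is judged:
On the way, in this order (a step that is already met when the one before it is completed fails the run):
1. one nut is completely in the slot while the other two are still on the field side of the gate (((y of nut_1 in the frame of tray between 0.018 and 0.165 m and x of nut_1 in the frame of tray between -0.03 and 0.03 m and height (world z) of nut_1 below 0.014 m and y of each of nut_2, nut_3 in the frame of tray below -0.02 m) or (y of each of nut_1, nut_3 in the frame of tray below -0.02 m and y of nut_2 in the frame of tray between 0.018 and 0.165 m and x of nut_2 in the frame of tray between -0.03 and 0.03 m and height (world z) of nut_2 below 0.014 m) or (y of each of nut_1, nut_2 in the frame of tray below -0.02 m and y of nut_3 in the frame of tray between 0.018 and 0.165 m and x of nut_3 in the frame of tray between -0.03 and 0.03 m and height (world z) of nut_3 below 0.014 m))), for 0.2 s.
2. two nuts are completely in the slot while the third is still on the field side of the gate (((y of nut_1 in the frame of tray between 0.018 and 0.165 m and x of nut_1 in the frame of tray between -0.03 and 0.03 m and height (world z) of each of nut_1, nut_2 below 0.014 m and y of nut_2 in the frame of tray between 0.018 and 0.165 m and x of nut_2 in the frame of tray between -0.03 and 0.03 m and y of nut_3 in the frame of tray below -0.02 m) or (y of nut_1 in the frame of tray between 0.018 and 0.165 m and x of nut_1 in the frame of tray between -0.03 and 0.03 m and height (world z) of each of nut_1, nut_3 below 0.014 m and y of nut_2 in the frame of tray below -0.02 m and y of nut_3 in the frame of tray between 0.018 and 0.165 m and x of nut_3 in the frame of tray between -0.03 and 0.03 m) or (y of nut_1 in the frame of tray below -0.02 m and y of nut_2 in the frame of tray between 0.018 and 0.165 m and x of nut_2 in the frame of tray between -0.03 and 0.03 m and height (world z) of each of nut_2, nut_3 below 0.014 m and y of nut_3 in the frame of tray between 0.018 and 0.165 m and x of nut_3 in the frame of tray between -0.03 and 0.03 m))), for 0.2 s.
At the end, for the whole second after the job is handed in: All three nuts lie at rest in the slot, flat on its floor, their centres at least 18 mm past the gate line; the union stands upright (within 0.3 rad) in the open field of the tray (y of nut_1 in the frame of tray between 0.018 and 0.165 m and x of nut_1 in the frame of tray between -0.03 and 0.03 m and height (world z) of each of nut_1, nut_2, nut_3 below 0.014 m and linear speed of each of nut_1, nut_2, nut_3 below 0.01 m/s and y of nut_2 in the frame of tray between 0.018 and 0.165 m and x of nut_2 in the frame of tray between -0.03 and 0.03 m and y of nut_3 in the frame of tray between 0.018 and 0.165 m and x of nut_3 in the frame of tray between -0.03 and 0.03 m and y of union in the frame of tray between -0.3 and -0.01 m and x of union in the frame of tray between -0.145 and 0.145 m and angle between union's own z axis and vertical below 0.3 rad); the robot touches nothing.
It fails at once if a nut or the union is lifted more than about 12 mm off the tray floor (height (world z) of any of nut_1, nut_2, nut_3, union above 0.02 m).
It fails at once if the union is pushed into the gate (y of union in the frame of tray above -0.01 m).
It fails at once if the mug, tape measure, pliers or tin is moved more than 20 mm (distance of any of mug, tape_measure, pliers, flux_tin from where it was at the start of the episode above 0.02 m).
It also fails if it takes over 69 s, if anything falls off the work surface, if the arm or the gripper's body presses on something with over 40 N, if the wrist force passes 120 N, or if a joint passes its speed limit or range.

## Working session

There is one attempt and no reset: what is moved stays moved. The work goes in short steps, Python scripts to look and compute and a tool call to move; the robot and the scene stay as the last step left them, time stands still between calls to the robot, and variables do not carry over. Pictures are saved under pics/ and viewed, at most 10 in all, crops included, and the job is handed in when it is done.

Besides the shell and the picture viewer there is one more tool, called after "Emit:" by a JSON object that holds its "method" and its "body", one argument or row to a line. apply_moves: Moves the arm, as the interface text tells. Its arguments: {"type":"object","properties":{"plan":{"type":"array"},"claw":{"type":"number"},"force":{"type":"number"}},"required":["plan"]}

```bash
mkdir -p pics
python3 - <<'E'
from cell import *
import cv2
s=get_state();print(s)
for n in("scene","side"):
    cv2.imwrite(f"pics/{n}0.png",camera(n)[:,:,::-1]);print(n,calibration(n))
print(calibration("wrist"))
E
```

```text
{'clock': 0.0, 'joint_pos': array([-1.20429634e+00,  3.79430914e-01,  1.73478577e+00, -1.53546164e-05,
        1.02851883e+00, -3.33134828e-02]), 'joint_vel': array([-4.88272151e-05, -9.48118472e-04,  7.81908274e-04, -9.71370685e-04,
        6.04979401e-04,  1.84782184e-03]), 'joint_torque': array([-1.42422423e-04, -7.63734698e+01, -4.34372485e+01,  6.50493032e-02,
        4.24444489e-02, -1.08330696e-04]), 'tcp_pos': array([ 0.27238936, -0.64462182,  0.40407004]), 'tool_rot': array([-5.62427048e-04,  9.80084155e-01,  1.98581776e-01, -1.01238987e-04]), 'ft_force': array([ 0.13978898, -0.49923031,  0.09976042]), 'wrist_torque': array([0.00282233, 0.02463703, 0.03854657]), 'finger_force': 0.0, 'gripper_width': 0.09086799593486045}
scene {'fx': 400.6772035486518, 'fy': 400.6772035486518, 'cx': 317.7047721500082, 'cy': 197.8874015967146, 'xyz': array([-0.40055714, -0.40784328,  1.28520312]), 'rotation': array([ 0.78884302,  0.27900917, -0.18635477, -0.51492958])}
side {'fx': 390.40208794219154, 'fy': 390.40208794219154, 'cx': 322.9752821989515, 'cy': 200.02124407738387, 'xyz': array([ 0.36850707, -1.09799791,  0.69666315]), 'rotation': array([ 0.87132325,  0.48685712, -0.0387201 , -0.04760989])}
{'fx': 309.70691628693146, 'fy': 309.70691628693146, 'cx': 319.2417223819468, 'cy': 195.85631577393366, 'T_tool_cam': array([[-6.07571499e-04,  9.65163016e-01,  2.61648588e-01,
         7.31945312e-02],
       [ 9.99999815e-01,  5.75155530e-04,  2.00469419e-04,
        -3.45190253e-04],
       [ 4.29970363e-05,  2.61648662e-01, -9.65163186e-01,
         1.91992216e-02],
       [ 0.00000000e+00,  0.00000000e+00,  0.00000000e+00,
         1.00000000e+00]])}
```

View pics/scene0.png

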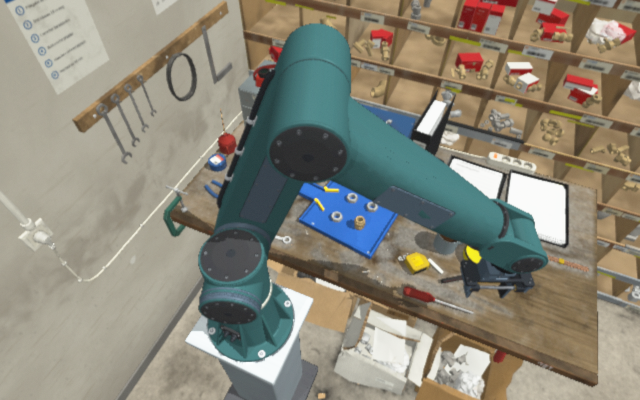

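View pics/side0.png

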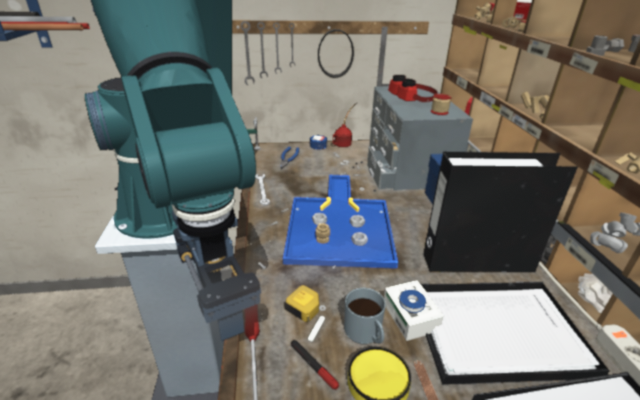

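The side view shows the whole tray. The yellow guides are near (325,204) and (353,204), the nuts near (320,218), (357,221) and (360,239), and the union near (322,232). Next I'll get a rough location and bring the wrist camera over the tray.

```bash
cat > h.py <<'E'
import numpy as np,cv2
from scipy.spatial.transform import Rotation as R
from cell import *
def q(w): return R.from_quat([w[1],w[2],w[3],w[0]])
def ray_fixed(n,uv):
    c=calibration(n);uv=np.atleast_2d(uv).astype(float)
    d=np.c_[(uv[:,0]-c['cx'])/c['fx'],-(uv[:,1]-c['cy'])/c['fy'],-np.ones(len(uv))]
    return c['xyz'],q(c['rotation']).apply(d)
def ray_wrist(s,uv):
    c=calibration('wrist');uv=np.atleast_2d(uv).astype(float)
    a=(uv[:,0]-c['cx'])/c['fx'];b=(uv[:,1]-c['cy'])/c['fy'];r=np.hypot(a,b)+1e-9
    d=np.c_[np.sin(r)*a/r,-np.sin(r)*b/r,-np.cos(r)];T=c['T_tool_cam'];r0=q(s['tool_rot'])
    return s['tcp_pos']+r0.apply(T[:3,3]),r0.apply(d@T[:3,:3].T)
def onz(o,d,z): return o+d*((z-o[2])/d[:,2:])
E
python3 - <<'E'
from h import *
p=[(325,204),(353,204),(320,218),(357,221),(360,239),(322,232),(332,178),(348,178),(290,198),(388,198),(284,264),(397,265)]
print(onz(*ray_fixed('side',p),.02).round(3))
s=get_state();r=q(s['tool_rot']);print(r.as_matrix().round(3))
E
```

```text
[[ 0.519 -0.03   0.02 ]
 [ 0.611 -0.038  0.02 ]
 [ 0.494 -0.109  0.02 ]
 [ 0.605 -0.136  0.02 ]
 [ 0.596 -0.226  0.02 ]
 [ 0.491 -0.182  0.02 ]
 [ 0.567  0.145  0.02 ]
 [ 0.626  0.14   0.02 ]
 [ 0.408  0.017  0.02 ]
 [ 0.736 -0.011  0.02 ]
 [ 0.376 -0.313  0.02 ]
 [ 0.67  -0.345  0.02 ]]
[[ 0.921  0.389 -0.   ]
 [ 0.389 -0.921  0.001]
 [ 0.    -0.001 -1.   ]]
```

Emit:
{"method": "apply_moves", "body": {
  "plan": [
    [[0.46,-0.4,0],[0,0,-61]],
    [[0.46,-0.4,0],[0,0,-61]],
    [[0.46,-0.4,0],[0,0,-61]],
    [[0.46,-0.4,0],[0,0,-61]],
    [[0.46,-0.4,0],[0,0,-61]],
    [[0.46,-0.4,0],[0,0,-61]],
    [[0.46,-0.4,0],[0,0,-61]],
    [[0.46,-0.4,0],[0,0,-61]],
    [[0.46,-0.4,0],[0,0,-61]],
    [[0.46,-0.4,0],[0,0,-61]],
    [[0.46,-0.4,0],[0,0,-61]],
    [[0.46,-0.4,0],[0,0,-61]]
  ],
  "claw": 0.56
}}

```text
clock: 1.6
tcp_pos: [0.5403, -0.0975, 0.4045]
tool_rot: [-0.0, 0.744, 0.669, -0.0]
ft_force: [-0.4, 0.2, -0.6]
gripper_width: 0.0197
finger_force: 0.0
```

Run:
```python
from h import *
import pickle
s=get_state();im=camera('wrist');pickle.dump((s,im),open('w1.pkl','wb'))
print(s['clock'],s['tcp_pos'],q(s['tool_rot']).as_matrix().round(3),s['gripper_width'],s['joint_pos'])
cv2.imwrite('pics/w1.png',im[:,:,::-1])
```

```text
1.6 [ 0.54025553 -0.09748329  0.40447828] [[ 0.106  0.994 -0.001]
 [ 0.994 -0.106 -0.   ]
 [-0.    -0.001 -1.   ]] 0.01973291416038053 [-2.20952808e-01  1.42233152e-01  2.04070737e+00 -1.77321727e-04
  9.59234933e-01 -1.15000518e-01]
```

View pics/w1.png

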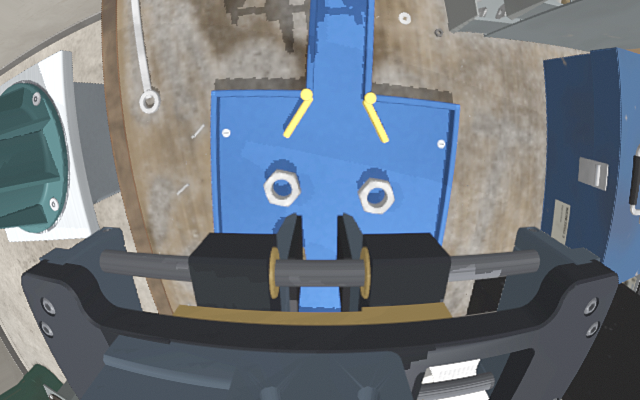

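The wrist view shows the gate posts at about (306,95) and (370,99), and the two front nuts at about (282,188) and (376,196). The gripper hides the back row. I'll measure these now and get the back row from the side view.

```bash
cat >> h.py <<'E'
def blobs(mask,lo,hi):
    n,l,st,ce=cv2.connectedComponentsWithStats(mask.astype(np.uint8));return [(ce[i],st[i]) for i in range(1,n) if lo<st[i,4]<hi]
def nutmask(im):
    h=cv2.cvtColor(im,cv2.COLOR_RGB2HSV);m=((h[...,1]<70)&(h[...,2]>110)).astype(np.uint8);return m
def nuts(s,im,roi,lo=200):
    m=np.zeros(im.shape[:2],np.uint8);x0,y0,x1,y1=roi;m[y0:y1,x0:x1]=nutmask(im)[y0:y1,x0:x1]
    cs,_=cv2.findContours(m,cv2.RETR_EXTERNAL,cv2.CHAIN_APPROX_NONE);out=[]
    for c in cs:
        if cv2.contourArea(c)<lo: continue
        P=onz(*ray_wrist(s,c[:,0,:]),.026)[:,:2].astype(np.float32)
        M=cv2.moments(P.reshape(-1,1,2));cen=np.array([M['m10'],M['m01']])/M['m00']
        a=np.degrees(np.arctan2(*(P-cen).T[::-1]));rr=np.hypot(*(P-cen).T)
        ph=np.angle(np.sum(rr*np.exp(6j*np.radians(a))))/6
        out.append((cen,np.degrees(ph),abs(M['m00'])*1e6,rr.min(),rr.max()))
    return out
E
python3 - <<'E'
from h import *
import pickle
s,im=pickle.load(open('w1.pkl','rb'))
h=cv2.cvtColor(im,cv2.COLOR_RGB2HSV)
y=(abs(h[...,0].astype(int)-28)<7)&(h[...,1]>130)&(h[...,2]>120);y[160:]=0
for c,st in blobs(y,20,2000): print('yel',c,st)
p=onz(*ray_wrist(s,[(306,95),(370,99)]),.025);print(p,np.linalg.norm(p[0]-p[1]))
# rim inner/outer corners, top z .022
e=onz(*ray_wrist(s,[(212,91),(459,104),(312,0),(372,0)]),.022);print(e)
for o in nuts(s,im,(218,150,440,225)): print('nut',o)
b=camera('side');hs=cv2.cvtColor(b,cv2.COLOR_RGB2HSV)
blue=((abs(hs[...,0].astype(int)-109)<10)&(hs[...,1]>150)).astype(np.uint8)
blue[:,:270]=0;blue[:,410:]=0;blue[:165]=0;blue[280:]=0
cs,_=cv2.findContours(blue,cv2.RETR_EXTERNAL,cv2.CHAIN_APPROX_NONE);c=max(cs,key=cv2.contourArea)
f=np.zeros_like(blue);cv2.drawContours(f,[c],-1,1,-1)
for ce,st in blobs((f>0)&(blue==0),15,2000): print('side',ce,st,onz(*ray_fixed('side',[ce]),.02))
cv2.imwrite('pics/side1.png',cv2.resize(b[165:275,270:410,::-1],None,fx=5,fy=5,interpolation=cv2.INTER_CUBIC))
E
```

```text
yel [372.28813559 120.23728814] [363 100  20  41  59]
[[ 5.34447290e-01 -5.19754834e-04  2.50000000e-02]
 [ 6.07458621e-01 -1.20806630e-02  2.50000000e-02]] 0.0739209643661296
[[ 0.42254584  0.02139327  0.022     ]
 [ 0.7213118  -0.02316516  0.022     ]
 [ 0.55359871  0.11602575  0.022     ]
 [ 0.62454697  0.11078085  0.022     ]]
nut (array([ 0.60554547, -0.12833989]), np.float64(-18.00712806696865), 1508.054065252562, np.float64(0.019451100130266234), np.float64(0.02421971999804367))
nut (array([ 0.49312968, -0.10646672]), np.float64(-18.54607388735236), 1476.4748646215464, np.float64(0.020035178715525723), np.float64(0.02388117526535003))
side [381.  211.5] [379 210   5   4  16] [[ 0.69141789 -0.09022906  0.02      ]]
side [356.97883598 220.5026455 ] [349 214  17  14 189] [[ 0.60518352 -0.13304142  0.02      ]]
side [359.23873874 238.44594595] [351 231  18  16 222] [[ 0.59400635 -0.22291838  0.02      ]]
```

View pics/side1.png

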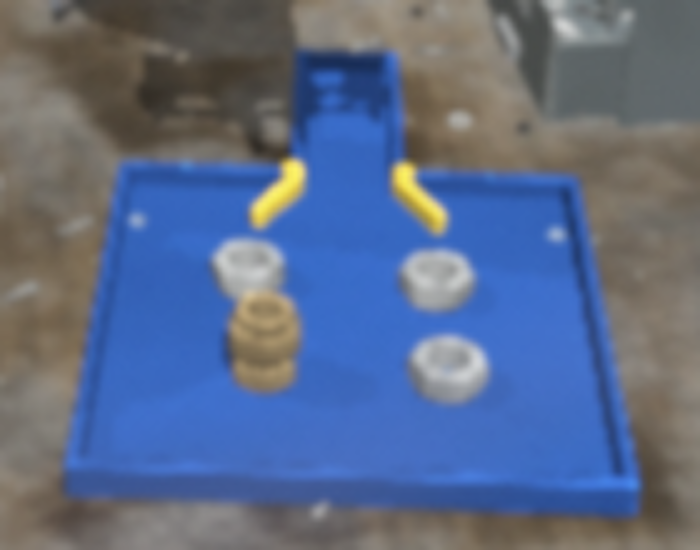

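Everything matches the given sizes: posts 74 mm apart, nut radius 20–24 mm. The tray yaw is about -8.6° and the gate is near (0.571, -0.007). In the side crop the union is at the left rear (265,340 in the crop) and the nuts are at the other three places. Next I'll work out the first diagonal push as a narrow two-finger fork.

```bash
cat >> h.py <<'E'
G=np.array([.571,-.007]);YAW=np.radians(-8.6)
EX=np.array([np.cos(YAW),np.sin(YAW)]);EY=np.array([-EX[1],EX[0]])
def tray(p): d=np.asarray(p)[:2]-G;return np.array([d@EX,d@EY])*1000
def rows(wps,s=None):
    """wps: (tray x mm, tray y mm, tip z mm, heading deg ccw from tray +y); prints shift/turn from now"""
    s=s or get_state();r=q(s['tool_rot']);m=r.as_matrix();a0=np.degrees(np.arctan2(m[1,0],m[0,0]))
    print('clock',s['clock'],'fork at',tray(s['tcp_pos']).round(1),round(s['tcp_pos'][2]*1000-191,1),'head',round(a0-90-np.degrees(YAW),1),'F',s['ft_force'].round(1))
    for x,y,z,h in wps:
        P=np.r_[G+x/1000*EX+y/1000*EY,(z+191)/1000]
        d=r.inv().apply(P-s['tcp_pos']);print((x,y,z,h),'->',d.round(3),round(-(h+90+np.degrees(YAW)-a0),1))
E
python3 -c "
from h import *
for p in [(.6055,-.1283),(.4931,-.1065),(.594,-.221)]: print(tray(p))
rows([(81,-153,80,38.7),(81,-153,13,38.7),(23,-81,13,38.7),(35,-96,13,38.7)])"
```

```text
[  52.25073231 -114.77717967]
[ -62.14535541 -110.03006317]
[  54.74196026 -208.15455264]
clock 1.7 fork at [-16.9 -94.7] 213.6 head 2.4 F [-0.8  0.1  0.4]
(81, -153, 80, 38.7) -> [-0.062  0.095  0.134] -36.3
(81, -153, 13, 38.7) -> [-0.062  0.095  0.201] -36.3
(23, -81, 13, 38.7) -> [0.012 0.041 0.201] -36.3
(35, -96, 13, 38.7) -> [-0.003  0.052  0.201] -36.3
```

Get down behind nut A.

Emit:
{"method": "apply_moves", "body": {
  "plan": [
    [[-0.03,0.048,0.05],[0,0,-10]],
    [[-0.062,0.095,0.09],[0,0,-20]],
    [[-0.062,0.095,0.13],[0,0,-30]],
    [[-0.062,0.095,0.13],[0,0,-36.3]],
    [[-0.062,0.095,0.13],[0,0,-36.3]],
    [[-0.062,0.095,0.17],[0,0,-36.3]],
    [[-0.062,0.095,0.19],[0,0,-36.3]],
    [[-0.062,0.095,0.2],[0,0,-36.3]],
    [[-0.062,0.095,0.2],[0,0,-36.3]]
  ],
  "claw": 0.7
}}

```text
clock: 2.82
tcp_pos: [0.6284, -0.1692, 0.2048]
tool_rot: [-0.0, 0.499, 0.867, -0.0]
ft_force: [0.1, -0.3, -0.3]
gripper_width: 0.0137
finger_force: 0.0
```

Run:
```python
from h import *
import pickle
rows([(52,-117,13,38.7),(23,-81,13,38.7),(35,-96,13,38.7)])
s=get_state();im=camera('wrist');pickle.dump((s,im),open('w2.pkl','wb'))
cv2.imwrite('pics/w2.png',im[:,:,::-1])
```

```text
clock 2.825 fork at [  81.  -151.7] 13.8 head 38.8 F [ 0.1 -0.3 -0.3]
(52, -117, 13, 38.7) -> [ 0.045 -0.001  0.001] 0.1
(23, -81, 13, 38.7) -> [ 0.091 -0.001  0.001] 0.1
(35, -96, 13, 38.7) -> [ 0.072 -0.001  0.001] 0.1
```

View pics/w2.png

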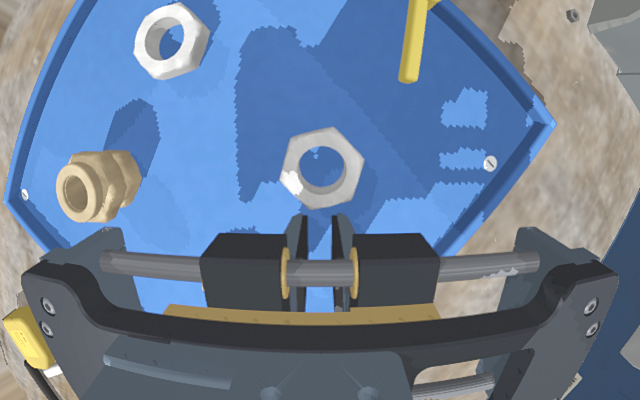

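The fork is down behind nut A, which is centred ahead of it at (321,168). I'll push 90 mm and then back off 18 mm.

Emit:
{"method": "apply_moves", "body": {
  "plan": [
    [[0.008,0,0.001],[0,0,0]],
    [[0.02,0,0.001],[0,0,0]],
    [[0.032,0,0.001],[0,0,0]],
    [[0.044,0,0.001],[0,0,0]],
    [[0.056,0,0.001],[0,0,0]],
    [[0.068,0,0.001],[0,0,0]],
    [[0.08,0,0.001],[0,0,0]],
    [[0.09,0,0.001],[0,0,0]],
    [[0.09,0,0.001],[0,0,0]],
    [[0.07,0,0.001],[0,0,0]]
  ]
}}

```text
clock: 4.12
tcp_pos: [0.5931, -0.1084, 0.2035]
tool_rot: [-0.001, 0.498, 0.867, -0.0]
ft_force: [0.2, 0.2, -1.0]
gripper_width: 0.0137
finger_force: 0.0
```

Run:
```python
from h import *
import pickle
rows([(36,-104,13,38.7),(0,-104,13,0),(0,-3,13,0),(0,-100,13,0),(0,-100,80,0)])
s=get_state();im=camera('wrist');pickle.dump((s,im),open('w3.pkl','wb'))
cv2.imwrite('pics/w3.png',im[:,:,::-1])
for o in nuts(s,im,(100,0,450,225)): print(tray(o[0]),o)
```

```text
clock 4.125 fork at [ 37. -97.] 12.5 head 38.9 F [ 0.2  0.2 -1. ]
(36, -104, 13, 38.7) -> [-0.005 -0.005 -0.   ] 0.2
(0, -104, 13, 0) -> [ 0.018 -0.033 -0.   ] 38.9
(0, -3, 13, 0) -> [ 0.096  0.03  -0.   ] 38.9
(0, -100, 13, 0) -> [ 0.021 -0.031 -0.   ] 38.9
(0, -100, 80, 0) -> [ 0.021 -0.031 -0.067] 38.9
[ -60.96089074 -108.83109938] (array([ 0.49445043, -0.10549164]), np.float64(-19.861852929758264), 1584.6693963417201, np.float64(0.01978587756677265), np.float64(0.025305552449864828))
[  1.2421947  -50.20089305] (array([ 0.56472142, -0.05682221]), np.float64(-17.795868166051914), 1386.3081327883942, np.float64(0.01982616498749553), np.float64(0.02291747666437047))
[-156.04286229  -63.67936487] (array([ 0.40718931, -0.04662946]), np.float64(-15.636899658164245), 256.02849435235606, np.float64(0.006102576627618115), np.float64(0.016767020852969734))
```

View pics/w3.png

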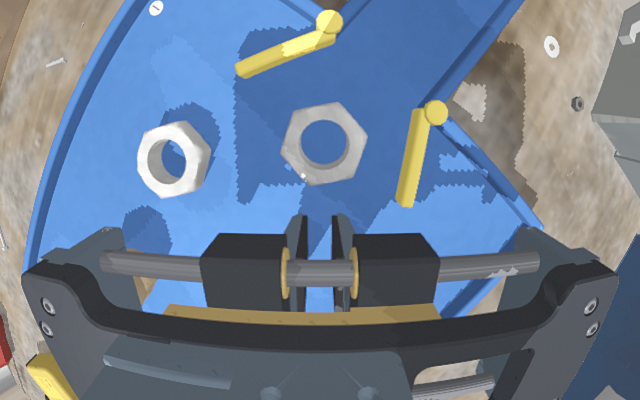

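Nut A is now in front of the gate at (325,143) px, which is tray (1,-50). The posts are at (330,21) and (436,113). Next I'll swing in straight behind it.

Emit:
{"method": "apply_moves", "body": {
  "plan": [
    [[-0.005,-0.012,0],[0,0,8]],
    [[0.004,-0.022,0],[0,0,18]],
    [[0.012,-0.03,0],[0,0,28]],
    [[0.018,-0.033,0],[0,0,38.9]],
    [[0.018,-0.033,0],[0,0,38.9]]
  ]
}}

```text
clock: 4.8
tcp_pos: [0.5558, -0.1103, 0.2037]
tool_rot: [-0.0, 0.759, 0.652, -0.0]
ft_force: [0.2, -0.3, 0.5]
gripper_width: 0.0138
finger_force: 0.0
```

Run:
```python
from h import *
import pickle
s,im=pickle.load(open('w3.pkl','rb'))
p=onz(*ray_wrist(s,[(330,21),(436,113)]),.025);print([tray(x) for x in p])
s=get_state();im=camera('wrist');pickle.dump((s,im),open('w4.pkl','wb'))
cv2.imwrite('pics/w4.png',im[:,:,::-1])
for o in nuts(s,im,(100,0,450,225)): print(tray(o[0]),o)
rows([(0,-3,13,0),(0,-100,13,0),(0,-100,80,0)])
```

```text
[array([-36.66388373,   1.90159269]), array([36.85288497,  1.04960529])]
[-58.21994324 -87.99233241] (array([ 0.5002767 , -0.08529704]), np.float64(-8.269222848218963), 97.84786538657997, np.float64(0.0020365072059699597), np.float64(0.01500506760967076))
[  1.32417168 -50.09965711] (array([ 0.56481761, -0.05673437]), np.float64(-18.33324772570428), 1381.919690389366, np.float64(0.01970689659102859), np.float64(0.02279998276134228))
[54.03861764 20.46066845] (array([0.62749062, 0.00514993]), np.float64(-28.611713381857836), 919.7316911838758, np.float64(0.013693038308410576), np.float64(0.0234708880698486))
[-96.14457554  25.03250121] (array([0.47967968, 0.03212806]), np.float64(17.485069773794628), 2949.198815882667, np.float64(0.017001954058852655), np.float64(0.05141486239256136))
clock 4.85 fork at [   0.6 -104.4] 12.8 head 0.1 F [ 0.9  0.  -0.2]
(0, -3, 13, 0) -> [ 0.101 -0.    -0.   ] 0.1
(0, -100, 13, 0) -> [ 0.004 -0.001 -0.   ] 0.1
(0, -100, 80, 0) -> [ 0.004 -0.001 -0.067] 0.1
```

View pics/w4.png

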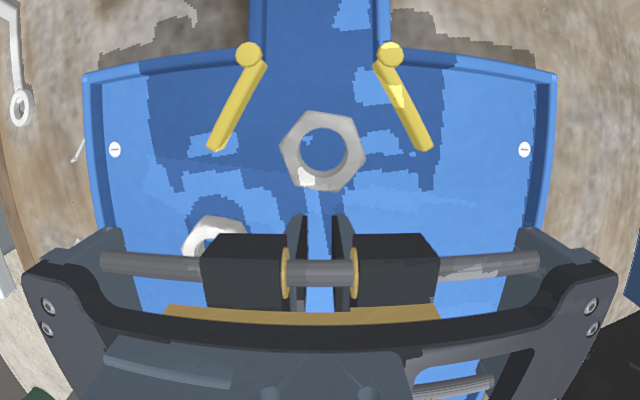

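The gate frame checks out: posts at x = -36.7 and +36.9 mm. Nut A is centred, so I'll push it straight in and retreat.

Emit:
{"method": "apply_moves", "body": {
  "plan": [
    [[0.01,0,0],[0,0,0]],
    [[0.022,0,0],[0,0,0]],
    [[0.034,0,0],[0,0,0]],
    [[0.046,0,0],[0,0,0]],
    [[0.058,0,0],[0,0,0]],
    [[0.07,0,0],[0,0,0]],
    [[0.082,0,0],[0,0,0]],
    [[0.094,0,0],[0,0,0]],
    [[0.102,0,0],[0,0,0]],
    [[0.102,0,0],[0,0,0]],
    [[0.06,0,0],[0,0,0]],
    [[0.01,0,0],[0,0,0]]
  ]
}}

```text
clock: 6.35
tcp_pos: [0.557, -0.1005, 0.2038]
tool_rot: [0.0, 0.758, 0.652, 0.0]
ft_force: [-0.4, -0.8, -0.4]
gripper_width: 0.0137
finger_force: 0.0
```

Run:
```python
from h import *
s=get_state();im=camera('wrist')
for o in nuts(s,im,(100,0,450,225),400): print(tray(o[0]),o[2:])
d=np.array([55,158]);print(np.degrees(np.arctan2(*d)))
rows([(0,-100,90,0),(70,-252,90,19.5),(70,-252,13,19.5)])
```

```text
[54.15569709 25.23719904] (1176.1633831454208, np.float64(0.01323009899325771), np.float64(0.02713735220351241))
[-1.02673769 26.71710501] (637.0033719862167, np.float64(0.002352690466255931), np.float64(0.02557506675363804))
[-94.61587266  29.69106371] (3826.064267455756, np.float64(0.021627170921513228), np.float64(0.053797364899133844))
19.193071790749944
clock 6.4 fork at [  0. -99.] 12.8 head -0.1 F [-1.  -2.1  0.7]
(0, -100, 90, 0) -> [-0.001 -0.    -0.077] -0.1
(70, -252, 90, 19.5) -> [-0.153  0.07  -0.077] -19.6
(70, -252, 13, 19.5) -> [-0.153  0.07  -0.   ] -19.6
```

Emit:
{"method": "apply_moves", "body": {
  "plan": [
    [[0,0,-0.05],[0,0,0]],
    [[-0.03,0.015,-0.077],[0,0,-5]],
    [[-0.08,0.035,-0.077],[0,0,-10]],
    [[-0.13,0.06,-0.077],[0,0,-16]],
    [[-0.163,0.074,-0.077],[0,0,-19.6]],
    [[-0.163,0.074,-0.06],[0,0,-19.6]],
    [[-0.163,0.074,-0.02],[0,0,-19.6]],
    [[-0.163,0.074,0],[0,0,-19.6]],
    [[-0.163,0.074,0],[0,0,-19.6]]
  ]
}}

```text
clock: 7.52
tcp_pos: [0.605, -0.2713, 0.2022]
tool_rot: [-0.002, 0.637, 0.771, -0.0]
ft_force: [0.3, 0.7, -0.1]
gripper_width: 0.0135
finger_force: 0.0
```

Run:
```python
from h import *
s=get_state();im=camera('wrist')
cv2.imwrite('pics/w5.png',im[:,:,::-1])
for o in nuts(s,im,(100,0,450,225),400): print(tray(o[0]),o[2:])
rows([(17,-89,13,19.5)])
```

```text
[  55.54449367 -205.92182374] (1385.584647416227, np.float64(0.019850510421694494), np.float64(0.022957747701296282))
[ -58.41903016 -207.24513633] (2142.0864024135344, np.float64(0.019289011647498456), np.float64(0.03476017972909168))
clock 7.575 fork at [  73.7 -256.5] 12.6 head 19.5 F [-0.  -0.4  0.7]
(17, -89, 13, 19.5) -> [ 0.177  0.002 -0.   ] 0.0
```

View pics/w5.png

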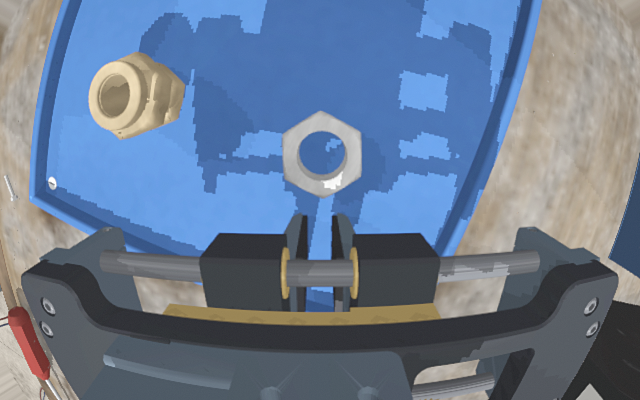

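Nut C is dead ahead at (322,154), tray (55.5,-206), and the union at (130,95) is well clear. I'll push 175 mm.

Emit:
{"method": "apply_moves", "body": {
  "plan": [
    [[0.014,0,0],[0,0,0]],
    [[0.028,0,0],[0,0,0]],
    [[0.042,0,0],[0,0,0]],
    [[0.056,0,0],[0,0,0]],
    [[0.07,0,0],[0,0,0]],
    [[0.085,0.001,0],[0,0,0]],
    [[0.1,0.001,0],[0,0,0]],
    [[0.115,0.001,0],[0,0,0]],
    [[0.13,0.001,0],[0,0,0]],
    [[0.145,0.001,0],[0,0,0]],
    [[0.16,0.001,0],[0,0,0]],
    [[0.175,0.001,0],[0,0,0]]
  ]
}}

```text
clock: 9.07
tcp_pos: [0.5732, -0.099, 0.2037]
tool_rot: [-0.0, 0.637, 0.771, -0.0]
ft_force: [0.7, -1.5, 0.6]
gripper_width: 0.014
finger_force: 0.6
```

Run:
```python
from h import *
s=get_state();im=camera('wrist')
for o in nuts(s,im,(100,0,450,225),400): print(tray(o[0]),o[2:])
rows([(21,-111,13,19.5),(1,-110,13,0)])
```

```text
[-63.39263622 -95.57102034] (534.6972569357788, np.float64(0.002879466100082239), np.float64(0.02569080689919226))
[  2.38036455 -56.43163491] (1417.1527206329192, np.float64(0.019621075120092726), np.float64(0.023296831794457015))
[43.73923922 18.22130491] (341.30439731575905, np.float64(0.006104630501960779), np.float64(0.019308020956645397))
[-0.26277894 32.13076132] (1202.0691012529228, np.float64(0.014809103435071438), np.float64(0.025236010331216446))
[-100.87870331   12.11747009] (1588.1604183518045, np.float64(0.005487641083901201), np.float64(0.06502162536641287))
clock 9.125 fork at [ 15.4 -89.5] 12.6 head 19.5 F [-0.4  2.1 -0.5]
(21, -111, 13, 19.5) -> [-0.022 -0.002 -0.   ] 0.0
(1, -110, 13, 0) -> [-0.014 -0.02  -0.   ] 19.5
```

Emit:
{"method": "apply_moves", "body": {
  "plan": [
    [[-0.02,0,0],[0,0,0]],
    [[-0.02,-0.008,0],[0,0,8]],
    [[-0.014,-0.02,0],[0,0,16]],
    [[-0.014,-0.02,0],[0,0,19.5]],
    [[-0.014,-0.02,0],[0,0,19.5]]
  ]
}}

```text
clock: 9.75
tcp_pos: [0.5567, -0.1186, 0.2038]
tool_rot: [0.0, 0.758, 0.652, 0.0]
ft_force: [-0.1, 0.1, 0.2]
gripper_width: 0.014
finger_force: 0.0
```

Run:
```python
from h import *
s=get_state();im=camera('wrist')
for o in nuts(s,im,(100,0,450,225),400): print(tray(o[0]),o[2:])
rows([(0,-3,13,0)])
```

```text
[-58.47934485 -93.019613  ] (356.4787264357383, np.float64(0.005271211541239676), np.float64(0.020715173733279493))
[  1.91925672 -55.40968348] (1383.111967889983, np.float64(0.01962859391842525), np.float64(0.02294607376207091))
[55.6329464  16.24842783] (706.0069271620167, np.float64(0.0098456803160227), np.float64(0.02145527509325823))
[-1.13931425 17.75479973] (276.5425474915498, np.float64(0.004572313598191124), np.float64(0.01762520364858259))
[-95.79354805  21.0855051 ] (2285.5374120349243, np.float64(0.01324802435861284), np.float64(0.051067730649984176))
clock 9.8 fork at [   2.6 -112.4] 12.8 head 0.1 F [-0.4 -1.1 -0.5]
(0, -3, 13, 0) -> [ 0.109 -0.002 -0.   ] 0.1
```

Emit:
{"method": "apply_moves", "body": {
  "plan": [
    [[0.012,0,0],[0,0,0]],
    [[0.024,0,0],[0,0,0]],
    [[0.036,-0.001,0],[0,0,0]],
    [[0.048,-0.001,0],[0,0,0]],
    [[0.06,-0.001,0],[0,0,0]],
    [[0.072,-0.002,0],[0,0,0]],
    [[0.084,-0.002,0],[0,0,0]],
    [[0.096,-0.002,0],[0,0,0]],
    [[0.108,-0.002,0],[0,0,0]],
    [[0.108,-0.002,0],[0,0,0]],
    [[0.065,-0.002,0],[0,0,0]],
    [[0.02,-0.002,0],[0,0,0]]
  ]
}}

```text
clock: 11.3
tcp_pos: [0.5574, -0.0983, 0.2038]
tool_rot: [0.0, 0.758, 0.653, 0.0]
ft_force: [0.1, -0.5, -0.2]
gripper_width: 0.0137
finger_force: 0.0
```

Run:
```python
from h import *
s=get_state();im=camera('wrist')
for o in nuts(s,im,(100,0,450,225),400): print(tray(o[0]),o[2:])
n=np.array([-61.,-109]);d=np.array([0,-52])-n;d/=np.hypot(*d);h=-np.degrees(np.arctan2(*d));print(n-47*d,h)
p=n-47*d
rows([(0,-92,90,0),(*p,90,h),(*p,13,h)])
```

```text
[54.24244428 26.23888313] (1222.8592236244972, np.float64(0.013210284372003627), np.float64(0.028118347465738762))
[-1.46618947 29.33253626] (1076.5055154451295, np.float64(0.013256569724688722), np.float64(0.02410929810296677))
[-94.71521543  30.73012788] (3982.541448876706, np.float64(0.022680778898176584), np.float64(0.0545081141330572))
[ -95.34087082 -141.08901044] -46.94148639091438
clock 11.35 fork at [  0.1 -96.2] 12.8 head -0.0 F [-0.1 -2.5  0.1]
(0, -92, 90, 0) -> [ 0.004 -0.    -0.077] -0.0
(np.float64(-95.34087082319354), np.float64(-141.08901044134478), 90, np.float64(-46.94148639091438)) -> [-0.045 -0.095 -0.077] 46.9
(np.float64(-95.34087082319354), np.float64(-141.08901044134478), 13, np.float64(-46.94148639091438)) -> [-0.045 -0.095 -0.   ] 46.9
```

Emit:
{"method": "apply_moves", "body": {
  "plan": [
    [[0,0,-0.05],[0,0,5]],
    [[-0.015,-0.03,-0.077],[0,0,12]],
    [[-0.035,-0.07,-0.077],[0,0,22]],
    [[-0.045,-0.095,-0.077],[0,0,32]],
    [[-0.045,-0.095,-0.077],[0,0,42]],
    [[-0.045,-0.095,-0.077],[0,0,46.9]],
    [[-0.045,-0.095,-0.05],[0,0,46.9]],
    [[-0.045,-0.095,-0.015],[0,0,46.9]],
    [[-0.045,-0.095,0],[0,0,46.9]],
    [[-0.045,-0.095,0],[0,0,46.9]]
  ]
}}

```text
clock: 12.6
tcp_pos: [0.4566, -0.1278, 0.2032]
tool_rot: [-0.001, 0.955, 0.296, -0.001]
ft_force: [0.1, -0.2, 0.7]
gripper_width: 0.0137
finger_force: 0.0
```

Run:
```python
from h import *
s=get_state();im=camera('wrist')
cv2.imwrite('pics/w6.png',im[:,:,::-1])
for o in nuts(s,im,(100,0,450,225),400): print(tray(o[0]),o[2:])
rows([(-28,-78,13,-46.9)])
```

```text
[-162.35208286  -27.59430252] (1023.3255146457191, np.float64(0.012038425770716631), np.float64(0.03321551199831102))
[ -62.52346493 -111.05961348] (1428.1925858838918, np.float64(0.019691142294336498), np.float64(0.029076510587194713))
[-84.22404114  26.12607983] (3095.0869582979935, np.float64(0.021210831272944087), np.float64(0.06182388114781398))
clock 12.65 fork at [ -94.7 -136.6] 13.0 head -46.9 F [ 1.5 -0.1 -0.6]
(-28, -78, 13, -46.9) -> [ 0.089  0.003 -0.   ] -0.0
```

View pics/w6.png

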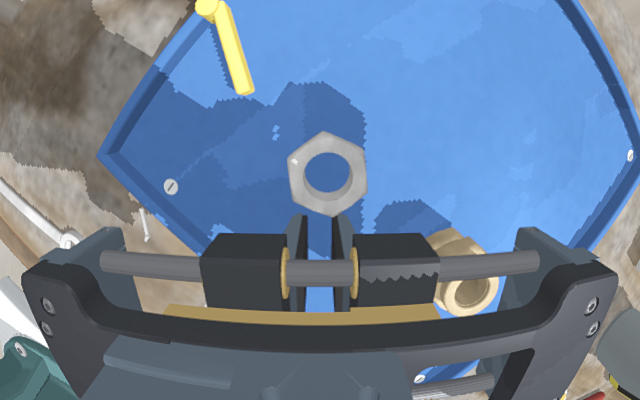

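Nut B is at (327,174), about 3 mm right of the fork's axis. I'll back off slightly, shift 3 mm and push to (0,-52).

Emit:
{"method": "apply_moves", "body": {
  "plan": [
    [[-0.005,0.003,0],[0,0,0]],
    [[0,0.003,0],[0,0,0]],
    [[0.01,0.003,0],[0,0,0]],
    [[0.022,0.003,0],[0,0,0]],
    [[0.034,0.003,0],[0,0,0]],
    [[0.046,0.003,0],[0,0,0]],
    [[0.058,0.003,0],[0,0,0]],
    [[0.07,0.003,0],[0,0,0]],
    [[0.082,0.003,0],[0,0,0]],
    [[0.089,0.003,0],[0,0,0]],
    [[0.089,0.003,0],[0,0,0]],
    [[0.072,0.003,0],[0,0,0]]
  ]
}}

```text
clock: 14.15
tcp_pos: [0.5177, -0.0895, 0.2037]
tool_rot: [0.0, 0.955, 0.297, 0.0]
ft_force: [-0.5, 0.4, -0.8]
gripper_width: 0.0138
finger_force: 0.0
```

Run:
```python
from h import *
s=get_state();im=camera('wrist')
for o in nuts(s,im,(100,0,450,225),400): print(tray(o[0]),o[2:])
rows([(-36,-104,13,-35),(0,-108,13,0)])
```

```text
[ -1.66480384 -51.49185042] (1384.9117734993088, np.float64(0.01980808189704167), np.float64(0.022862071955351945))
[-83.19273542  26.84098034] (2961.2892575809346, np.float64(0.02057759539347432), np.float64(0.048763248477927575))
[-46.96170183  74.85191629] (556.283797521262, np.float64(0.008334133280747728), np.float64(0.02501449010900832))
[43.39212122 12.79029363] (158.84372590048304, np.float64(0.00380098301183457), np.float64(0.014998635546847416))
[-3.50243704 46.54870724] (2326.5771597674734, np.float64(0.011778185701353697), np.float64(0.050601385124162186))
clock 14.2 fork at [-42.4 -90.7] 12.3 head -46.9 F [-0.6 -0.  -1.7]
(-36, -104, 13, -35) -> [-0.004  0.014 -0.001] -11.9
(0, -108, 13, 0) -> [ 0.019  0.042 -0.001] -46.9
```

Emit:
{"method": "apply_moves", "body": {
  "plan": [
    [[-0.006,0.01,0],[0,0,-8]],
    [[-0.004,0.016,0],[0,0,-17]],
    [[0.005,0.027,0],[0,0,-27]],
    [[0.014,0.037,0],[0,0,-37]],
    [[0.018,0.041,0],[0,0,-46.9]],
    [[0.018,0.041,0],[0,0,-46.9]]
  ]
}}

```text
clock: 14.95
tcp_pos: [0.5554, -0.1136, 0.2037]
tool_rot: [-0.0, 0.759, 0.651, -0.0]
ft_force: [0.2, 0.2, 0.7]
gripper_width: 0.014
finger_force: 0.0
```

Run:
```python
from h import *
s=get_state();im=camera('wrist')
for o in nuts(s,im,(100,0,450,225),400): print(tray(o[0]),o[2:])
rows([(0,-3,13,0)])
```

```text
[ -1.84639154 -51.47615555] (1382.8626749825546, np.float64(0.019843077035118593), np.float64(0.022840720989951435))
[54.27651252 18.73026829] (819.2135913529762, np.float64(0.012117388418243018), np.float64(0.022328651875681838))
[-1.37226166 19.51929943] (427.2264733162223, np.float64(0.0035090651969853018), np.float64(0.02194196587321189))
[-96.3367345   23.47403536] (2705.5872183205097, np.float64(0.015439671398276785), np.float64(0.05159911945605622))
clock 15.0 fork at [   0.3 -107.5] 12.6 head -0.2 F [-0.5 -0.   0. ]
(0, -3, 13, 0) -> [ 0.105 -0.001 -0.   ] -0.2
```

Emit:
{"method": "apply_moves", "body": {
  "plan": [
    [[0.01,-0.002,0],[0,0,0]],
    [[0.022,-0.002,0],[0,0,0]],
    [[0.034,-0.002,0],[0,0,0]],
    [[0.046,-0.001,0],[0,0,0]],
    [[0.058,-0.001,0],[0,0,0]],
    [[0.07,-0.001,0],[0,0,0]],
    [[0.082,-0.001,0],[0,0,0]],
    [[0.094,0,0],[0,0,0]],
    [[0.105,0,0],[0,0,0]],
    [[0.105,0,0],[0,0,0]],
    [[0.06,0,0],[0,0,0]],
    [[0.02,0,0],[0,0,0]]
  ]
}}

```text
clock: 16.5
tcp_pos: [0.5587, -0.0942, 0.2038]
tool_rot: [0.0, 0.758, 0.652, 0.0]
ft_force: [0.5, -0.2, -0.2]
gripper_width: 0.0136
finger_force: 0.0
```

Emit:
{"method": "apply_moves", "body": {
  "plan": [
    [[0,0,-0.06],[0,0,0]],
    [[0,0,-0.12],[0,0,0]],
    [[-0.02,0,-0.18],[0,0,0]],
    [[-0.02,0,-0.18],[0,0,0]]
  ]
}}

```text
clock: 17.0
tcp_pos: [0.5567, -0.1142, 0.3885]
tool_rot: [0.003, 0.758, 0.652, 0.002]
ft_force: [-1.1, 0.1, -0.6]
gripper_width: 0.0139
finger_force: 0.0
```

Run:
```python
from h import *
s=get_state();im=camera('wrist');b=camera('side')
cv2.imwrite('pics/end.png',np.hstack([im[0:240,160:500,::-1],cv2.resize(b[165:275,270:410,::-1],(306,240))]))
for o in nuts(s,im,(290,0,390,225),150): print(tray(o[0]),o[2:])
rows([])
```

```text
[62.86065838 51.7252037 ] (3531.9615149300985, np.float64(0.013735097599555714), np.float64(0.05394866942295003))
[-1.12350763 57.1203584 ] (2867.170888881651, np.float64(0.010200331411215433), np.float64(0.044641219982532655))
clock 17.1 fork at [   0.7 -107.3] 193.0 head -0.0 F [-0.2 -0.5 -0.8]
```

View pics/end.png

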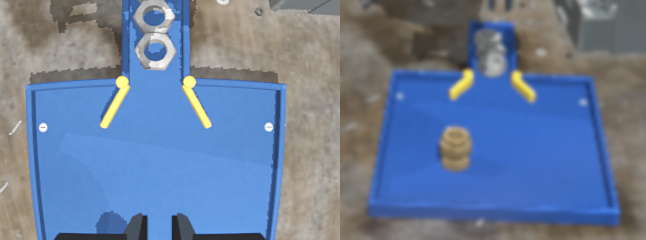

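All three nuts lie in the slot. The last is at about (315,50) px, roughly 35 mm past the gate. The union still stands in the field and the arm is clear, so I'll hand in.

```bash
python3 -c "
from cell import *
print(job_done())"
```

```text
the job is handed in; nothing more can be done
None
```

I pushed all three lock nuts through the gate into the slot one at a time, left the union upright in the field, and handed the job in at about 17 s; no verdict came back.

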